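Lock the water filter's cover with its key

TASK

The key of the countertop water filter has been left lying on the worktop. Set it in its sloping rest and let go, take it afresh so that its blade can point straight down, and with the blade turn the slotted lock in the filter's cover a quarter turn clockwise until it stops, without disturbing the black reminder ring round the lock or touching the filter with the gripper. Then put the key back in its rest and let go; leave the tape roll, the salt shaker and the peeler where they are.

Things in the scene. Friction and masses are not known exactly. Their poses are not given: they have to be found in the camera images.
- key: loose key, 0.08 to 0.17 kg: dark wooden handle 90 mm long, 22 x 22 mm square; round steel shank, diameter 8, 23 mm long; flat steel blade 14 long, 16 wide, 3 mm thick. Origin: middle of the handle, on the axis. x along the axis to the blade (handle spans x = -45 to 45), y across the blade's width, z across its thickness. It starts lying on the worktop, z up, axis 11 mm high
- key_tip (a point): middle of the end of the blade, 82 mm from the key's origin along its x
- rest: fixed wooden key stand, base 130 x 56 x 10 mm; origin on the worktop below the cradle's origin. Carries the cradle, a sloping channel: a 14 mm wide bar under the handle, side walls and a notched end wall at its lower end only, so above cradle x = 15 mm the handle is free to grip. The key stays by its weight. x points to the low end, where the blade goes: away from the robot within 0.3 rad
- cradle: channel, 45 degrees steep. Origin: where the key's origin lies when seated, 80 mm high. x runs down the slope (the key's x when seated), z is the upward normal. Bar top at z = -11 mm, x = -26 to 46; walls 26 mm apart, x = 20 to 46, flared above, to z = 9; a notched end wall at x = 46, to z = 5, stops the handle; its 12 mm notch takes the shank, not the blade: lower the key in along -z
- rest_tip (a point): where the end of the blade lies when the key is seated, in the cradle's axes. To take the key out without it turning in the grip, draw it some mm up the slope, off the end wall, then lift it along the cradle's z
- filter: the water filter, fixed: a white box 130 x 170 mm (x, y), 62 mm high, with a grey cover on top up to 68 mm; origin under its middle on the worktop; the lock is in the middle of the cover. Two small steel index bars on the cover, 51 mm either side of the lock along y, show where the slot points when locked
- cam_slot (a point): middle of the floor of the lock's slot, 72 mm above the worktop, on the lock's axis; turns with the lock; its x runs along the slot. The lock is a steel disc of 18.5 mm radius whose top is 81 mm above the worktop; the slot runs right across it, 5.5 mm wide and 9 mm deep, its mouth chamfered to 10 mm over the top 3 mm
- cam (a joint): turn of the lock, rad, growing clockwise seen from above: 0 open (slot along the filter's x), 1.571 locked, at a hard stop (slot along the filter's y, in line with the index bars). Starts between 0 and 0.2. Friction 0.06 N m; it stays where it is left. Because of the blade's play in the slot the key must turn up to about 0.2 rad more than the lock
- ring (a joint): turn of the reminder ring, rad, any value between -2 and 2 at the start; to be left alone. A black knurled ring round the lock, 20.5 mm inner and 32 mm outer radius, top 77 mm above the worktop, easily turned (0.03 N m)
- ring_mark (a point): steel pointer on the ring, 25.5 mm from the axis
- tape: a roll of tape lying flat, 98 mm across, 25 mm high, origin under its middle; a bystander
- salt: a salt shaker, 44 mm across, 90 mm high, origin under its middle; a bystander
- peeler: a peeler, 190 mm long, lying flat, origin under its middle; a bystander
There are look-alikes about, which are no part of the job. Of the things that look like the key, the larger one is meant.

How it is judged:
By the outcome, as a careful person would: the job done as asked, in the order asked, and still so for the second after the job is handed in, with the robot touching nothing.
It also fails if it takes over 69 s, if anything falls off the work surface, if the arm or the gripper's body presses on something with over 40 N, if the wrist force passes 120 N, or if a joint passes its speed limit or range.

ROBOT

A 6-joint arm with a two-finger parallel gripper is mounted at the origin on a cart in front of the work surface, level with it; the furniture and walls round the work are solid. World frame = base frame: x ahead of the robot, y to its left, z up, the work surface at z = 0. Lengths are in mm, angles in rad, forces in N, time in s.
With the tool pointing down it reaches from about 300 to 850 mm from the base axis. Payload 5.4 kg.
Tool frame: the origin (TCP) lies at the very end of the fingers, on their centre line; the grasp point (between the pads) lies 19 mm behind it (grasp_offset is the distance from the TCP to the grasp point, in mm); z points along the fingers, y is the line along which they close (so a half turn about z gives the same grasp; the last joint's range is limited). The gripper opens to 85 mm and grips with 20 to 120 N. Pads are 22 mm wide; open, the fingers measure 114 mm over their backs; the gripper's body (76 mm by 85 mm) begins 54 mm behind the grasp point. The pads swing forward as they close: fully open they stand 13 mm farther back than shut.
Start: joints at [1.091, 0.158, 1.597, -0, 1.386, -0.21], TCP at [153.27, 554.179, 231.299] pointing down, gripper open.
Joint ranges: [-2.91, 2.91], [-0.94, 2.29], [0.18, 2.7], [-1.29, 4.43], [0.17, 2.64], [-3, 3]. Speed limits (rad/s): [2.57, 2.57, 3.14, 3.14, 3.14, 3.14].

INTERFACE

Orientations are given as a unit quaternion [x, y, z, w].
In Python, from rig import * gives the robot as it stands. The module is installed in compiled form; this text tells all that it offers.
- The arm moves only by the shell command python3 -m creep 'ROWS' [OPENING] [FORCE]. ROWS is JSON, a list that holds one entry, the list of rows, each a list of 4 numbers: the shift along the tool's x, y, z in m, then the turn about the tool's z in degrees. A call has 1 to 10 rows; each row is the pose to reach, as a shift and turn from the pose commanded when the call began, along the tool's axes at that moment; what a row does not reach only later rows make up. A row lasts 1/12 s, in which the tool goes at most 41.7 mm and 7.16 degrees, less where a joint would pass 70% of its speed; a pose out of reach is approached as far as the arm can. A call with a gripper value outside its range is refused whole. OPENING is the closure, from -1 (fully open) to 1 (shut), set as the call begins (- or left out, the last holds). The fingers move at their own pace and stop on an object; FORCE is the grip in N (left out, the last holds). Time passes only in rows, so rows that repeat a pose let the fingers close. It gives the time, the measured TCP pose, the force, the opening and the grip force at its end, in the units of the state.
- read_state(): the state, without advancing time (a new reading comes with each control period).
- snapshot(name): name is "scene" or "top" or "wrist"; returns a dict with "color" (384x512x3 uint8, blue, green, red), "z_map" (384x512 float32, mm along the optical axis (not along the pixel's ray), 0 where there is no reading), "fov_y" (degrees; the focal length in pixels is half the picture's height over the tangent of half this angle, whatever the lens; pixels are square), "cx", "cy" (the principal point, pixels), "rvec" (rotation vector, rad) and "tvec" (3), from world to camera coordinates, as OpenCV has them; the wrist camera has in their place "T_tool_cam" (4x4, takes a point from camera to tool coordinates, whose origin is the TCP and whose axes are the flange's). Camera axes: x right, y down, z forward; pixel columns grow to the right and rows downward; lengths in mm; the calibration is good to about 2 mm. A picture is of the moment at which its call begins: read the wrist's pose just before it.
- job_done(): hands the job in; it is judged then, once.
The state is a dict: "time": time; "joint_positions": joint angles; "dq": joint speeds; "effort": joint torques, N m; "eef_pos": TCP position; "eef_rot": TCP orientation; "contact_force": force on the tool from outside, world axes, zero at the start; "torque": the same for the moment, N m; "gripper_width": finger opening in mm; "finger_force": force on a finger pad.
Only numpy, scipy, OpenCV 4.12 (cv2) and the standard library are available. Lean on these libraries where they do the work, as an engineer would, in place of code of your own. Each camera call takes 0.05 s, during which the arm holds its last target. There are 200 camera calls.

## Working session

There is one attempt and no reset: what is moved stays moved. The work goes in short steps, Python scripts to look and compute and a shell command to move; the robot and the scene stay as the last step left them, time stands still between calls to the robot, and variables do not carry over. Pictures are saved under pics/ and viewed, at most 13 in all, crops included, and the job is handed in when it is done.

```bash
mkdir -p pics
cat > h.py <<'E'
from rig import *
import numpy as np, cv2
from scipy.spatial.transform import Rotation as R
def snap(n):
    st=read_state(); s=snapshot(n); c=s["color"]; H=c.shape[0]
    f=H/2/np.tan(np.radians(s["fov_y"])/2)
    K=np.array([[f,0,s["cx"]],[0,f,s["cy"]],[0,0,1]])
    if n=="wrist":
        T=np.eye(4);T[:3,:3]=R.from_quat(st["eef_rot"]).as_matrix();T[:3,3]=st["eef_pos"]
        M=T@np.array(s["T_tool_cam"]); Rc=M[:3,:3]; o=M[:3,3]
    else:
        Rw=cv2.Rodrigues(np.array(s["rvec"],float))[0]; Rc=Rw.T; o=-Rc@np.array(s["tvec"],float).ravel()
    return dict(img=c,z=s["z_map"],K=K,R=Rc,o=o)
def ray(S,uv):
    uv=np.atleast_2d(uv).astype(float)
    return (S["R"]@np.linalg.inv(S["K"])@np.c_[uv,np.ones(len(uv))].T).T
def onplane(S,uv,h):
    d=ray(S,uv); return S["o"]+d*((h-S["o"][2])/d[:,2])[:,None]
def cloud(S):
    v,u=np.mgrid[:S["z"].shape[0],:S["z"].shape[1]]
    d=ray(S,np.c_[u.ravel(),v.ravel()]); P=S["o"]+d*S["z"].reshape(-1,1); P[S["z"].ravel()==0]=np.nan
    return P.reshape(*S["z"].shape,3)
def proj(S,P):
    c=(np.atleast_2d(P)-S["o"])@S["R"]; p=c@S["K"].T; return p[:,:2]/p[:,2:]
E
python3 - <<'E'
from h import *
st=read_state(); print({k:np.round(v,3) for k,v in st.items()}); print(R.from_quat(st["eef_rot"]).as_matrix().round(3))
for n in("scene","top"):
    S=snap(n); cv2.imwrite(f"pics/{n}0.png",S["img"]); print(n,S["o"].round(0),S["R"].round(2).tolist(),S["K"][0,0])
E
```

```text
{'time': np.float64(0.0), 'joint_positions': array([ 1.091,  0.159,  1.598,  0.   ,  1.386, -0.21 ]), 'dq': array([ 0.001, -0.   , -0.   , -0.001, -0.001,  0.001]), 'effort': array([ 0.0000e+00, -3.9601e+01, -3.3143e+01, -0.0000e+00,  9.0000e-03,
       -0.0000e+00]), 'eef_pos': array([152.981, 553.657, 230.296]), 'eef_rot': array([ 0.134,  0.991, -0.001, -0.   ]), 'contact_force': array([-0.024,  0.037,  0.098]), 'torque': array([ 0.004, -0.026,  0.034]), 'finger_force': np.float64(0.0), 'gripper_width': np.float64(85.593)}
[[-0.964  0.267 -0.001]
 [ 0.267  0.964 -0.002]
 [ 0.    -0.002 -1.   ]]
scene [-125. -445.  947.] [[0.43, -0.7, 0.57], [-0.9, -0.32, 0.29], [-0.02, -0.64, -0.77]] 468.7300077476239
top [ 344. -112.  928.] [[0.0, -0.98, 0.21], [-1.0, -0.0, -0.0], [0.0, -0.21, -0.98]] 352.2634723603423
```

View pics/top0.png

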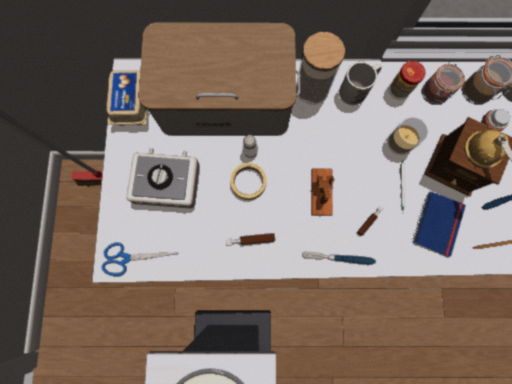

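View pics/scene0.png

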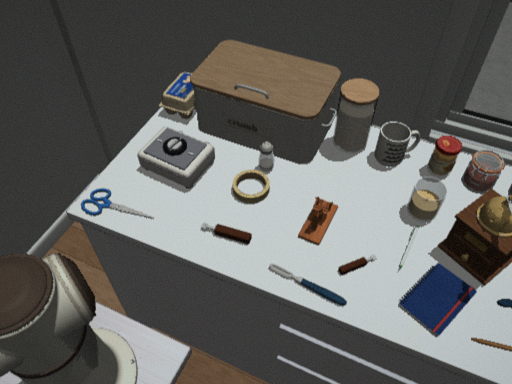

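Run:
```python
from h import *
S=snap("top"); P=cloud(S)
for n,p in dict(keyA=(258,240),keyA_blade=(233,241),keyB=(369,223),rest=(322,192),lock=(160,177),filt=(163,180),salt=(250,145),tape=(248,181)).items():
    print(n,P[p[1],p[0]].round(0), onplane(S,p,11)[0].round(0))
# dark wood handles on table plane
for n in("scene","top"):
    S=snap(n);hsv=cv2.cvtColor(S["img"],cv2.COLOR_BGR2HSV)
    m=((S["img"].max(2)<110)&(hsv[...,1]>70)&((hsv[...,0]<15)|(hsv[...,0]>170))).astype(np.uint8)
    N,l,s,c=cv2.connectedComponentsWithStats(m)
    for i in range(1,N):
        if s[i,4]>60:
            r=cv2.minAreaRect(np.argwhere(l==i)[:,::-1].astype(np.float32)); b=onplane(S,cv2.boxPoints(r),15)
            e=sorted([np.linalg.norm(b[1]-b[0]),np.linalg.norm(b[2]-b[1])])
            if e[1]<200:print(n,c[i].round(0),s[i,4],"size",np.round(e),"ctr",b.mean(0).round(0))
a=S["img"][205:265,215:395]; cv2.imwrite("pics/crop.png",cv2.resize(a,None,fx=4,fy=4,interpolation=cv2.INTER_CUBIC))
```

```text
keyA [ 426. -117.   20.] [ 427. -117.   11.]
keyA_blade [424. -53.  13.] [425. -52.  11.]
keyB [ 472. -407.   16.] [ 472. -409.   11.]
rest [ 555. -288.   14.] [ 556. -288.   11.]
lock [579. 129.  75.] [596. 147.  11.]
filt [569. 119.  80.] [588. 138.  11.]
salt [661. -96.  82.] [688. -95.  11.]
tape [588. -90.   2.] [585. -90.  11.]
scene [446. 151.] 105 size [42. 69.] ctr [ 928. -528.   15.]
scene [479. 179.] 293 size [71. 77.] ctr [ 853. -623.   15.]
scene [317. 217.] 414 size [ 42. 119.] ctr [ 561. -283.   15.]
scene [232. 233.] 336 size [29. 90.] ctr [ 429. -115.   15.]
scene [ 77. 246.] 560 size [ 75. 141.] ctr [238. 189.  15.]
scene [352. 265.] 194 size [18. 69.] ctr [ 466. -404.   15.]
scene [ 14. 277.] 158 size [54. 60.] ctr [111. 283.  15.]
scene [212. 371.] 1166 size [ 77. 179.] ctr [ 111. -247.   15.]
top [407.  80.] 88 size [26. 60.] ctr [ 886. -543.   15.]
top [478.  88.] 424 size [77. 80.] ctr [ 858. -741.   15.]
top [434.  91.] 295 size [61. 72.] ctr [ 850. -618.   15.]
top [268. 109.] 120 size [ 21. 137.] ctr [ 795. -151.   15.]
top [190. 109.] 124 size [  6. 154.] ctr [792.  77.  15.]
top [231. 109.] 63 size [ 6. 73.] ctr [792. -41.  15.]
top [ 85. 167.] 164 size [ 51. 116.] ctr [620. 361.  15.]
top [319. 194.] 289 size [36. 88.] ctr [ 554. -279.   15.]
top [ 87. 182.] 109 size [22. 88.] ctr [578. 349.  15.]
top [ 61. 210.] 111 size [ 68. 120.] ctr [503. 382.  15.]
top [367. 224.] 131 size [13. 66.] ctr [ 469. -402.   15.]
top [257. 239.] 251 size [20. 85.] ctr [ 430. -115.   15.]
top [478. 289.] 190 size [ 20. 177.] ctr [ 298. -666.   15.]
top [487. 299.] 63 size [17. 45.] ctr [ 280. -690.   15.]
top [237. 310.] 75 size [  7. 169.] ctr [254. -63.  15.]
top [151. 316.] 71 size [  4. 168.] ctr [240. 147.  15.]
top [173. 347.] 91 size [ 24. 112.] ctr [166.  91.  15.]
```

View pics/crop.png

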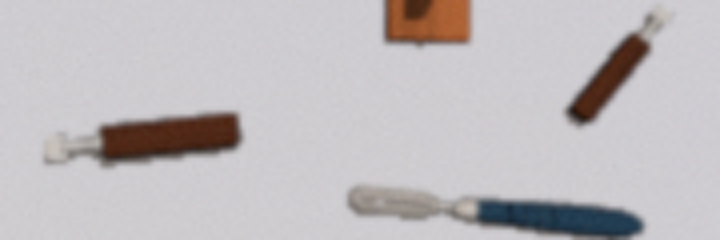

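The larger key is at top (252,240): its handle measures 90 mm. The look-alike at (367,224) measures about 67 mm. The crop confirms that the left one, with its blade to the left (+y), is the key. The rest is at (322,192) and the filter lock at (160,177).

```bash
cat > to.py <<'E'
import sys; from h import *
# usage: to.py x y z yaw(deg of tool y, world) -> rows in tool axes
t=[float(a) for a in sys.argv[1:]]; st=read_state(); M=R.from_quat(st["eef_rot"]).as_matrix()
d=M.T@(np.array(t[:3])-st["eef_pos"]); y=np.degrees(np.arctan2(M[1,1],M[0,1]))
print("t",st["time"].round(2),"pos",np.round(st["eef_pos"],1),"yaw",y.round(1),"F",np.round(st["contact_force"],1),"w",st["gripper_width"].round(1)); print("ROW",(d/1000).round(4),((y-t[3]+180)%360-180).round(2))
E
python3 -m creep '[[[-0.222,-0.286,0,37],[-0.222,-0.286,0,37],[-0.222,-0.286,0,37],[-0.222,-0.286,0,37],[-0.222,-0.286,0,37],[-0.222,-0.286,0,37],[-0.222,-0.286,0,37],[-0.222,-0.286,0,37],[-0.222,-0.286,0,37],[-0.222,-0.286,0,37]]]' -1 40
python3 to.py 380 -116 260 0; python3 -c "
from rig import *;print(snapshot('wrist')['T_tool_cam'])"
```

```text
time: 1.08
eef_pos: [292.8, 215.5, 231.4]
eef_rot: [0.445, 0.896, -0.0, 0.001]
contact_force: [-0.0, 0.8, -1.4]
gripper_width: 85.2
finger_force: 0.0
[[-4.67929725e-04 -9.60369576e-01 -2.78729365e-01  7.10736973e+01]
 [ 9.99999738e-01 -2.95260323e-04 -6.61468054e-04 -4.14388022e-01]
 [ 5.52956073e-04 -2.78729601e-01  9.60369462e-01 -1.42921700e+02]
 [ 0.00000000e+00  0.00000000e+00  0.00000000e+00  1.00000000e+00]]Traceback (most recent call last):
  File "to.py", line 5, in <module>
    print("t",st["time"].round(2),"pos",np.round(st["eef_pos"],1),"yaw",y.round(1),"F",np.round(st["contact_force"],1),"w",st["gripper_width"].round(1)); print("ROW",(d/1000).round(4),((y-t[3]+180)%360-180).round(2))
              ^^^^^^^^^^^^^^^^
AttributeError: 'float' object has no attribute 'round'
```

```bash
sed -i 's/st\["time"\].round(2)/round(st["time"],2)/; s/st\["gripper_width"\].round(1)/round(float(st["gripper_width"]),1)/' to.py; python3 to.py 430 -110 230 0
```

```text
t 1.13 pos [292.  217.6 231.5] yaw 37.2 F [-0.5  1.   1.3] w 85.6
ROW [-0.3443 -0.0882  0.0015] 37.22
```

```bash
python3 -m creep '[[[-0.344,-0.088,0,37.2],[-0.344,-0.088,0,37.2],[-0.344,-0.088,0,37.2],[-0.344,-0.088,0,37.2],[-0.344,-0.088,0,37.2],[-0.344,-0.088,0,37.2],[-0.344,-0.088,0,37.2],[-0.344,-0.088,0,37.2],[-0.344,-0.088,0,37.2],[-0.344,-0.088,0,37.2]]]'
python3 to.py 430 -110 230 0; python3 -m creep '[[[0,0,0,0],[0,0,0,0],[0,0,0,0]]]' >/dev/null
python3 - <<'E'
from h import *
S=snap("wrist"); cv2.imwrite("pics/w1.png",S["img"]); P=cloud(S)
hsv=cv2.cvtColor(S["img"],cv2.COLOR_BGR2HSV)
m=((hsv[...,1]>70)&((hsv[...,0]<20)|(hsv[...,0]>170))&(P[...,2]>6)).astype(np.uint8)
N,l,s,c=cv2.connectedComponentsWithStats(m)
for i in range(1,N):
    if s[i,4]>300:
        q=P[l==i]; t=(l==i)&(P[...,2]>19); q=P[t][:,:2].astype(np.float32)
        r=cv2.minAreaRect(q); print(c[i].round(0),s[i,4],np.nanmedian(P[l==i],0).round(1),r, "topz",np.nanpercentile(P[l==i][:,2],[50,95]))
        if len(q)>10: print(cv2.boxPoints(r).round(1).tolist())
E
```

```text
time: 1.97
eef_pos: [432.4, -109.6, 231.1]
eef_rot: [0.706, 0.708, -0.0, 0.0]
contact_force: [0.0, 0.9, -0.8]
gripper_width: 85.6
finger_force: 0.0
t 1.97 pos [ 432.4 -109.6  231.1] yaw 0.2 F [ 0.   0.9 -0.8] w 85.6
ROW [-0.0004 -0.0024  0.0011] 0.17
[395. 158.] 617 [612.9 -99.2  20.3] ((591.706298828125, -90.88042449951172), (79.7645492553711, 65.32393646240234), 79.13636016845703) topz [20.30921801 25.89719278]
[[552.0999755859375, -123.9000015258789], [616.2999877929688, -136.1999969482422], [631.2999877929688, -57.900001525878906], [567.0999755859375, -45.599998474121094]]
[254. 171.] 1110 [ 429.8 -111.2   22.3] ((429.9886474609375, -113.87583923339844), (20.659225463867188, 88.87706756591797), 5.959658622741699) topz [22.30566661 23.59434743]
[[415.1000061035156, -70.69999694824219], [424.29998779296875, -159.10000610351562], [444.8999938964844, -157.0], [435.6000061035156, -68.5999984741211]]
[324. 292.] 2056 [ 527.9 -280.7   11.1] ((494.936279296875, -196.8368682861328), (37.64466094970703, 229.24783325195312), 27.89491081237793) topz [11.07359389 82.47196934]
[[424.70001220703125, -104.30000305175781], [531.9000244140625, -306.8999938964844], [565.2000122070312, -289.29998779296875], [457.8999938964844, -86.69999694824219]]
```

View pics/w1.png

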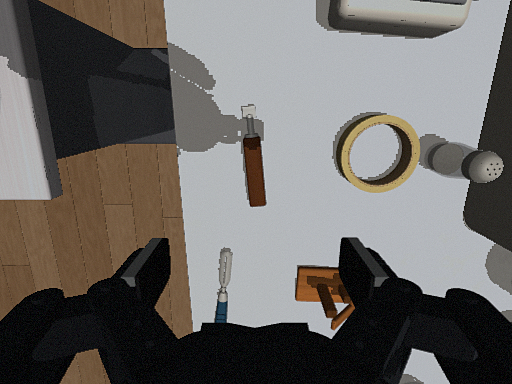

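The wrist view shows the key at (254,171) with its blade up. It measures centre (430,-114), axis heading 96°, size 89x21, top at 22 mm, all as expected. Now to grasp it.

```bash
python3 to.py 430 -114 4 6
```

```text
t 2.27 pos [ 430.7 -105.5  231.2] yaw 0.5 F [ 0.3  0.4 -1. ] w 85.4
ROW [-0.0086 -0.0008  0.2272] -5.53
```

```bash
python3 -m creep '[[[-0.0085,-0.001,0.14,-5.5],[-0.0085,-0.001,0.14,-5.5],[-0.0085,-0.001,0.14,-5.5],[-0.0085,-0.001,0.14,-5.5],[-0.0085,-0.001,0.18,-5.5],[-0.0085,-0.001,0.18,-5.5],[-0.0085,-0.001,0.18,-5.5],[-0.0085,-0.001,0.18,-5.5]]]'; python3 to.py 430 -114 4 6
```

```text
time: 2.93
eef_pos: [430.9, -115.5, 52.9]
eef_rot: [0.67, 0.743, 0.0, 0.001]
contact_force: [-0.4, 0.1, 0.6]
gripper_width: 85.5
finger_force: 0.0
t 2.93 pos [ 430.9 -115.5   52.9] yaw 5.9 F [-0.4  0.1  0.6] w 85.5
ROW [ 0.0017 -0.0009  0.0489] -0.1
```

```bash
python3 -m creep '[[[0.001,-0.001,0.03,0],[0.001,-0.001,0.04,0],[0.001,-0.001,0.048,0],[0.001,-0.001,0.048,0],[0.001,-0.001,0.048,0]]]'; python3 -m creep '[[[0,0,0,0],[0,0,0,0],[0,0,0,0],[0,0,0,0],[0,0,0,0],[0,0,0,0],[0,0,0,0],[0,0,0,0],[0,0,0,0],[0,0,0,0]]]' 1 40;  python3 -m creep '[[[0,0,-0.05,0],[0,0,-0.1,0],[0,0,-0.15,0],[0,0,-0.2,0],[0,0,-0.2,0],[0,0,-0.2,0],[0,0,-0.2,0],[0,0,-0.2,0]]]'; python3 to.py 520 -280 200 -90
```

```text
time: 3.35
eef_pos: [429.4, -114.9, 4.2]
eef_rot: [0.67, 0.742, 0.0, 0.0]
contact_force: [-0.3, 0.1, 0.1]
gripper_width: 85.2
finger_force: 0.0
time: 4.18
eef_pos: [429.3, -114.9, 3.8]
eef_rot: [0.67, 0.742, 0.0, 0.0]
contact_force: [-0.7, 0.3, 5.8]
gripper_width: 21.0
finger_force: 40.4
time: 4.85
eef_pos: [427.9, -114.1, 201.7]
eef_rot: [0.67, 0.742, -0.0, -0.001]
contact_force: [-0.0, -1.5, -2.2]
gripper_width: 21.2
finger_force: 39.9
t 4.85 pos [ 427.9 -114.1  201.7] yaw 5.8 F [-0.  -1.5 -2.2] w 21.2
ROW [-0.1744  0.0747  0.0013] 95.84
```

```bash
python3 -m creep '[[[-0.08,0.07,-0.01,70],[-0.08,0.07,-0.01,70],[-0.08,0.07,-0.01,70],[-0.08,0.07,-0.01,70],[-0.08,0.07,-0.01,70],[-0.08,0.07,-0.01,70],[-0.08,0.07,-0.01,70],[-0.08,0.07,-0.01,70],[-0.08,0.07,-0.01,70],[-0.08,0.07,-0.01,70]]]' >/dev/null; python3 -m creep '[[[0,0,0,26],[0,0,0,26],[0,0,0,26],[0,0,0,26],[0,0,0,26],[0,0,0,26],[0,0,0,26]]]'>/dev/null
python3 to.py 520 -280 200 -90
python3 - <<'E'
from h import *
S=snap("wrist"); P=cloud(S); np.save("r.npy",P); 
cv2.imwrite("pics/w2.png",S["img"])
hsv=cv2.cvtColor(S["img"],cv2.COLOR_BGR2HSV)
m=(hsv[...,1]>120)&(hsv[...,0]<20)&(P[...,2]>6)&(P[...,1]<-215)&(P[...,1]>-360)&(P[...,0]>450)&(P[...,0]<680)
q=P[m]; b=q[(q[:,2]<13)]; print("K",S["K"][0,0],len(q),len(b)); r=cv2.minAreaRect(b[:,:2].astype(np.float32)); print("base",r,b[:,2].mean(),cv2.boxPoints(r).round(1).tolist())
for lo in range(20,110,10):
    s=q[(q[:,2]>lo)&(q[:,2]<lo+10)]
    if len(s)>3: print(lo,len(s),s.min(0).round(1),s.max(0).round(1),s.mean(0).round(1))
E
```

```text
t 6.27 pos [ 505.8 -186.7  211.7] yaw -90.0 F [ 0.3  0.  -2.1] w 21.1
ROW [0.0143 0.0934 0.0115] -0.04
K 285.459683845063 6041 3541
base ((558.7057495117188, -286.1801452636719), (55.02311706542969, 128.5543975830078), 88.09529876708984) 10.282005845261162 [[493.5, -311.5], [622.0, -315.79998779296875], [623.9000244140625, -260.79998779296875], [495.3999938964844, -256.5]]
20 33 [ 523.6 -289.5   20.3] [ 536.5 -279.6   29.8] [ 531.6 -281.4   24.5]
30 56 [ 523.3 -301.2   30.4] [ 584.  -268.6   40. ] [ 545.4 -282.4   36.2]
40 568 [ 523.5 -306.    40.1] [ 592.6 -268.2   50. ] [ 575.1 -287.2   45.1]
50 662 [ 523.2 -307.    50. ] [ 591.5 -267.3   60. ] [ 567.3 -287.4   55.4]
60 479 [ 522.6 -306.9   60. ] [ 586.3 -266.8   70. ] [ 561.3 -286.8   64.9]
70 218 [ 522.8 -306.5   70. ] [ 576.9 -267.2   79.9] [ 546.  -284.6   74. ]
80 202 [ 523.9 -291.5   80. ] [ 539.2 -278.7   89.9] [ 531.9 -284.5   85.5]
90 21 [ 525.6 -291.    90. ] [ 530.3 -279.7   90.9] [ 527.6 -285.    90.5]
```

View pics/w2.png

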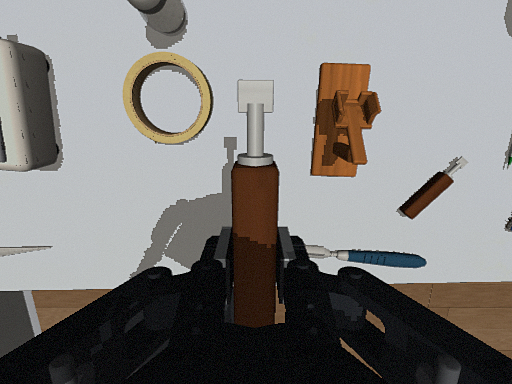

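Run:
```python
from h import *
P=np.load("r.npy").reshape(-1,3); P=P[np.isfinite(P).all(1)]
a=np.radians(-1.9); u=np.array([np.cos(a),np.sin(a)]); n=np.array([-u[1],u[0]]); c=np.array([558.7,-286.2])
h=(P[:,:2]-c)@u; l=(P[:,:2]-c)@n; z=P[:,2]
m=(abs(h)<50)&(abs(l)<5)&(z>48)&(z<92)
o=h[m]-(80-z[m]-15.56); print("origin h offset", np.percentile(o,[5,25,50,75,95]).round(1))
for lo,hi in((40,50),(50,60),(60,70),(70,78)):
    s=(abs(h)<60)&(abs(l)<40)&(z>lo)&(z<hi); L=np.sort(l[s]); print(lo,"lat",np.percentile(L,[1,99]).round(1), "gaps", [ (L[i].round(1),L[i+1].round(1)) for i in np.where(np.diff(L)>2)[0]])
s=(z>80)&(z<92)&(abs(l)<30)&(h<0)&(h>-60); print("bar lat",np.percentile(l[s],[3,50,97]).round(1),"h",np.percentile(h[s],[2,98]).round(1))
# held key: handle top surface near z
st=read_state(); k=(abs(P[:,0]-st["eef_pos"][0]-10)<90)&(abs(P[:,1]-st["eef_pos"][1])<20)&(z>205)&(z<235)
Q=P[k]
for x0 in range(480,600,10):
    s=Q[(abs(Q[:,0]-x0)<5)]
    if len(s)>5: print(x0,len(s),np.percentile(s[:,1],[3,97]).round(1),np.percentile(s[:,2],[50,90]).round(1))
```

```text
origin h offset [-28.   -6.   -5.2  -4.6  -3.9]
40 lat [-15.   18.3] gaps []
50 lat [-18.7  19. ] gaps []
60 lat [-19.9  19.5] gaps [(np.float64(-12.6), np.float64(-7.3)), (np.float64(6.4), np.float64(12.6))]
70 lat [-20.   19.3] gaps [(np.float64(-15.8), np.float64(-7.4)), (np.float64(6.5), np.float64(16.0))]
bar lat [-6.1  0.4  6.3] h [-34.4 -20.5]
480 695 [-196.8 -176.7] [230.3 231. ]
490 743 [-196.6 -176.5] [230.2 231. ]
500 783 [-197.  -176.5] [230.2 231. ]
510 957 [-205.8 -167.7] [230.1 231.1]
520 1284 [-202.7 -170.8] [229.9 231.3]
530 936 [-196.9 -176.7] [230.  230.8]
540 994 [-197.1 -176.9] [230.  230.9]
550 1097 [-196.5 -177.2] [228.6 230.3]
560 373 [-190.8 -183.3] [222.5 223.6]
570 443 [-192.9 -181.3] [222.3 223.5]
580 816 [-194.7 -179.8] [220.6 222. ]
590 250 [-194.6 -180. ] [220.5 221.4]
```

```bash
python3 to.py 548.5 -285.8 120 -91.9; python3 -m creep '[[[0.0427,0.099,0.02,1.9],[0.0427,0.099,0.02,1.9],[0.0427,0.099,0.04,1.9],[0.0427,0.099,0.07,1.9],[0.0427,0.099,0.091,1.9],[0.0427,0.099,0.091,1.9],[0.0427,0.099,0.091,1.9],[0.0427,0.099,0.091,1.9]]]' - 25; python3 -m creep '[[[0,0,0,0],[0,0,0,0],[0,0,0,0]]]' >/dev/null;  python3 to.py 548.5 -285.8 95 -91.9
```

```text
t 6.32 pos [ 506.1 -186.8  212.1] yaw -90.1 F [-0.4  0.2 -1.7] w 21.0
ROW [0.0427 0.0991 0.0919] 1.83
time: 6.98
eef_pos: [549.8, -286.6, 123.9]
eef_rot: [1.0, -0.018, 0.001, 0.001]
contact_force: [-0.3, 0.0, -1.3]
gripper_width: 21.5
finger_force: 39.9
t 7.23 pos [ 549.8 -286.6  124. ] yaw -92.0 F [-0.3 -0.1 -1.3] w 21.1
ROW [-0.0014 -0.0008  0.029 ] -0.13
```

```bash
python3 -m creep '[[[-0.001,-0.001,0.015,0],[-0.001,-0.001,0.029,0],[-0.001,-0.001,0.029,0],[-0.001,-0.001,0.029,0]]]' 1 25; python3 -m creep '[[[0,0,0.002,0],[0,0,0.004,0],[0,0,0.006,0],[0,0,0.008,0],[0,0,0.008,0],[0,0,0.008,0]]]';  python3 to.py 548.5 -285.8 77 -91.9
python3 - <<'E'
from h import *
S=snap("scene"); cv2.imwrite("pics/s2.png",cv2.resize(S["img"][150:280,240:400],None,fx=5,fy=5,interpolation=cv2.INTER_CUBIC)[:600,:800])
E
```

```text
time: 7.57
eef_pos: [547.8, -285.0, 92.9]
eef_rot: [1.0, -0.018, -0.0, -0.0]
contact_force: [0.2, 0.1, -1.8]
gripper_width: 20.8
finger_force: 40.9
time: 8.07
eef_pos: [550.2, -285.4, 89.0]
eef_rot: [1.0, -0.018, 0.002, 0.001]
contact_force: [-1.0, 5.3, 15.5]
gripper_width: 21.3
finger_force: 44.2
t 8.07 pos [ 550.2 -285.4   89. ] yaw -92.1 F [-1.   5.3 15.5] w 21.3
ROW [-0.0017  0.0004  0.012 ] -0.15
```

View pics/s2.png

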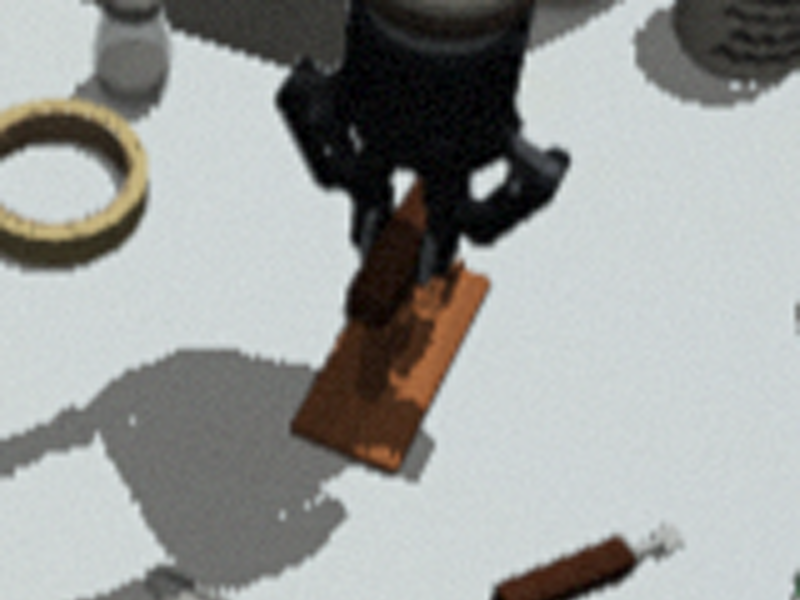

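The scene view shows the held key above the rest, with its rear on the bar's upper end. I'll lower further so that it pivots.

```bash
python3 -m creep '[[[0,0,0.002,0],[0,0,0.004,0],[0,0,0.004,0],[0,0,0.004,0]]]' 1 20; python3 -m creep '[[[0,0,0.002,0],[0,0,0.004,0],[0,0,0.004,0],[0,0,0.004,0]]]';python3 -m creep '[[[0,0,0.002,0],[0,0,0.003,0],[0,0,0.003,0],[0,0,0.003,0]]]'
python3 - <<'E'
from h import *
a=np.radians(-1.9); u=np.array([np.cos(a),np.sin(a)]); n=np.array([-u[1],u[0]])
for c in("wrist","scene"):
    S=snap(c); P=cloud(S); q=P.reshape(-1,3); h=(q[:,:2]-[553.5,-286])@u; l=(q[:,:2]-[553.5,-286])@n
    for lo in range(-60,100,8):
        m=(h>lo)&(h<lo+8)&(abs(l)<4)&(q[:,2]>12)&(q[:,2]<200)
        if m.sum()>2: print(c,lo+4,m.sum(),np.percentile(q[m,2],[10,50,90]).round(0))
    cv2.imwrite(f"pics/{c}3.png",S["img"])
E
```

```text
time: 8.45
eef_pos: [551.6, -285.6, 85.9]
eef_rot: [1.0, -0.018, 0.004, 0.001]
contact_force: [3.0, 6.3, 15.4]
gripper_width: 21.1
finger_force: 46.0
time: 8.78
eef_pos: [552.6, -285.6, 82.7]
eef_rot: [1.0, -0.018, 0.005, 0.001]
contact_force: [5.4, 7.0, 17.8]
gripper_width: 21.4
finger_force: 48.1
time: 9.12
eef_pos: [553.2, -285.6, 80.1]
eef_rot: [1.0, -0.018, 0.006, 0.001]
contact_force: [6.6, 7.7, 18.8]
gripper_width: 21.0
finger_force: 49.9
wrist -24 308 [112. 113. 114.]
wrist -16 338 [108. 110. 111.]
wrist -8 323 [105. 106. 108.]
wrist 0 326 [101. 103. 104.]
wrist 8 2128 [100. 165. 172.]
wrist 16 308 [94. 96. 97.]
wrist 24 303 [91. 92. 94.]
wrist 32 285 [87. 89. 90.]
wrist 40 302 [80. 85. 87.]
wrist 48 251 [71. 73. 76.]
wrist 56 220 [68. 70. 71.]
wrist 64 221 [63. 65. 68.]
wrist 72 116 [60. 62. 63.]
scene -48 11 [100. 103. 107.]
scene -40 20 [106. 114. 117.]
scene -32 54 [ 20.  46. 114.]
scene -24 12 [ 68. 111. 112.]
scene -16 19 [107. 160. 177.]
scene -8 18 [103. 153. 171.]
scene 0 12 [ 26. 100. 102.]
scene 8 9 [38. 97. 99.]
scene 16 6 [93. 95. 96.]
```

View pics/wrist3.png

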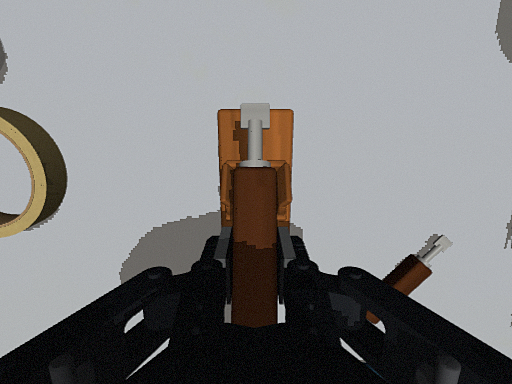

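The wrist view shows the key (255,235) centred between the cradle walls, its blade at (255,115) now sloping about 24° down. I'll keep pressing, easing back up the slope.

```bash
python3 -m creep '[[[-0.001,0,0.002,0],[-0.002,0,0.004,0],[-0.002,0,0.004,0],[-0.002,0,0.004,0]]]'; python3 -m creep '[[[-0.001,0,0.002,0],[-0.003,0,0.004,0],[-0.003,0,0.004,0],[-0.003,0,0.004,0]]]'
cat > prof.py <<'E'
from h import *
a=np.radians(-1.9); u=np.array([np.cos(a),np.sin(a)]); n=np.array([-u[1],u[0]])
S=snap("wrist"); q=cloud(S).reshape(-1,3); h=(q[:,:2]-[553.5,-286])@u; l=(q[:,:2]-[553.5,-286])@n
m0=(abs(l)<4)&(q[:,2]>14)&(q[:,2]<130)
print([(lo+2,int(np.median(q[m,2])*10)/10) for lo in range(-40,90,4) for m in [m0&(h>lo)&(h<lo+4)] if m.sum()>5])
for lo,hi in((-30,-10),(20,40),(62,80)):
    m=m0&(h>lo)&(h<hi); mm=(h>lo)&(h<hi)&(abs(l)<13)&(abs(q[:,2]-np.median(q[m,2]))<12) if m.any() else m
    if m.sum()>50: print(lo,"tilt",np.degrees(np.arctan(-np.polyfit(h[m],q[m,2],1)[0])).round(1),"lat",np.percentile(l[mm],[4,96]).round(1))
E
python3 prof.py
```

```text
time: 9.55
eef_pos: [553.2, -285.9, 77.2]
eef_rot: [1.0, -0.018, 0.008, 0.002]
contact_force: [11.1, 8.5, 19.3]
gripper_width: 21.0
finger_force: 52.7
time: 9.88
eef_pos: [552.8, -286.3, 74.9]
eef_rot: [1.0, -0.018, 0.011, 0.003]
contact_force: [16.7, 9.0, 21.5]
gripper_width: 21.1
finger_force: 56.1
[(-22, 113.0), (-18, 110.7), (-14, 108.2), (-10, 105.9), (-6, 103.4), (-2, 101.0), (2, 98.5), (6, 95.9), (10, 93.6), (14, 91.2), (18, 88.6), (22, 86.1), (26, 83.7), (30, 81.3), (34, 78.6), (38, 75.8), (42, 68.9), (46, 62.3), (50, 59.9), (54, 57.3), (58, 54.8), (62, 50.3), (66, 48.3)]
-30 tilt 30.9 lat [-10.6  10.4]
20 tilt 33.5 lat [-10.4   9.3]
62 tilt 29.6 lat [-8.2  6.3]
```

```bash
python3 -m creep '[[[-0.001,0,0.002,0],[-0.003,0,0.004,0],[-0.003,0,0.005,0],[-0.003,0,0.005,0]]]'; python3 -m creep '[[[-0.001,0,0.002,0],[-0.003,0,0.004,0],[-0.003,0,0.005,0],[-0.003,0,0.005,0]]]'; python3 prof.py
```

```text
time: 10.27
eef_pos: [552.1, -287.0, 72.5]
eef_rot: [1.0, -0.018, 0.013, 0.004]
contact_force: [20.1, 11.5, 30.8]
gripper_width: 21.3
finger_force: 61.3
time: 10.6
eef_pos: [551.0, -288.0, 69.4]
eef_rot: [1.0, -0.018, 0.015, 0.005]
contact_force: [22.3, 11.8, 35.6]
gripper_width: 21.0
finger_force: 68.2
[(-22, 113.4), (-18, 112.3), (-14, 108.7), (-10, 105.3), (-6, 101.9), (-2, 98.6), (2, 95.1), (6, 91.8), (10, 88.4), (14, 84.7), (18, 81.4), (22, 78.2), (26, 74.8), (30, 71.3), (34, 67.8), (38, 60.3), (42, 51.3), (46, 47.4), (50, 43.4), (54, 38.5), (58, 35.3)]
-30 tilt 40.7 lat [-11.6   9.2]
20 tilt 48.7 lat [-11.9   7.7]
```

```bash
python3 -m creep '[[[0.003,0,-0.003,0],[0.005,-0.001,-0.006,0],[0.005,-0.001,-0.006,0],[0.005,-0.001,-0.006,0]]]'; python3 -m creep '[[[0,0,0,0],[0,0,0,0],[0,0,0,0],[0,0,0,0],[0,0,0,0],[0,0,0,0],[0,0,0,0],[0,0,0,0]]]' -1 ; python3 prof.py; python3 to.py 548 -286 77 -91.9
```

```text
time: 10.98
eef_pos: [550.6, -287.4, 69.7]
eef_rot: [1.0, -0.018, 0.01, 0.005]
contact_force: [15.9, 0.7, 14.9]
gripper_width: 21.1
finger_force: 65.2
time: 11.65
eef_pos: [541.9, -283.9, 62.1]
eef_rot: [1.0, -0.018, -0.0, -0.0]
contact_force: [-0.6, 1.2, 0.3]
gripper_width: 85.2
finger_force: 0.0
[(-22, 115.5), (-18, 113.9), (-14, 109.9), (-10, 105.8), (-6, 102.0), (-2, 98.0), (2, 93.9), (6, 89.8), (10, 85.9), (14, 81.8), (18, 77.8), (22, 73.8), (26, 69.8), (30, 65.9), (34, 61.8), (38, 57.3), (42, 43.7), (46, 38.9), (50, 34.2), (54, 28.5), (58, 24.2)]
-30 tilt 44.7 lat [-11.7   8.2]
20 tilt 47.5 lat [-11.7   8.4]
t 11.7 pos [ 542.  -284.    62.2] yaw -92.1 F [ 0.1 -0.9 -0.4] w 85.7
ROW [ 0.0061  0.0018 -0.0148] -0.16
```

The key is seated and free: its slope is about 45° and its top line is within 1 mm of the prediction. Next I take it afresh nearer its rear.

```bash
python3 -m creep '[[[0.004,0.0025,-0.008,0],[0.004,0.0025,-0.008,0],[0.004,0.0025,-0.008,0],[0.004,0.0025,-0.008,0]]]' ; python3 -m creep '[[[0,0,0,0],[0,0,0,0],[0,0,0,0],[0,0,0,0],[0,0,0,0],[0,0,0,0],[0,0,0,0],[0,0,0,0],[0,0,0,0]]]' 1 60; python3 to.py 546.4 -286.7 70 -91.9;python3 prof.py
```

```text
time: 12.03
eef_pos: [546.3, -286.8, 70.7]
eef_rot: [1.0, -0.018, 0.0, 0.0]
contact_force: [0.6, 0.5, 1.0]
gripper_width: 85.3
finger_force: 0.0
time: 12.78
eef_pos: [546.0, -286.6, 70.4]
eef_rot: [1.0, -0.018, -0.0, 0.0]
contact_force: [-0.4, -1.2, 0.8]
gripper_width: 21.2
finger_force: 58.9
t 12.78 pos [ 546.  -286.6   70.4] yaw -92.1 F [-0.4 -1.2  0.8] w 21.2
ROW [0.0004 0.0001 0.0004] -0.16
[(-22, 116.8), (-18, 113.9), (-14, 109.9), (-10, 106.0), (-6, 102.0), (-2, 98.0), (2, 93.8), (6, 89.8), (10, 85.9), (14, 81.8), (18, 77.9), (22, 73.8), (26, 69.9), (30, 65.9), (34, 61.9), (38, 57.3), (42, 43.6), (46, 38.8), (50, 34.6), (54, 28.8), (58, 24.8)]
-30 tilt 43.7 lat [-11.4  10.7]
20 tilt 47.5 lat [-11.3   8.8]
```

```bash
python3 -m creep '[[[-0.002,0,-0.002,0],[-0.0042,0,-0.0042,0],[-0.0042,0,-0.0042,0],[0.001,0,-0.009,0],[0.006,0,-0.014,0],[0.011,0,-0.019,0],[0.016,0,-0.03,0],[0.016,0,-0.06,0],[0.016,0,-0.1,0],[0.016,0,-0.14,0]]]'; python3 to.py 470 10 230 -90; python3 prof.py
```

```text
time: 13.67
eef_pos: [561.8, -286.5, 211.6]
eef_rot: [1.0, -0.018, -0.001, -0.001]
contact_force: [0.7, -0.1, -1.0]
gripper_width: 20.9
finger_force: 58.7
t 13.67 pos [ 561.8 -286.5  211.6] yaw -92.0 F [ 0.7 -0.1 -1. ] w 20.9
ROW [-0.1023 -0.2931 -0.0179] -2.04
[]
```

```bash
python3 -m creep '[[[-0.102,-0.293,-0.018,-2],[-0.102,-0.293,-0.018,-2],[-0.102,-0.293,-0.018,-2],[-0.102,-0.293,-0.018,-2],[-0.102,-0.293,-0.018,-2],[-0.102,-0.293,-0.018,-2],[-0.102,-0.293,-0.018,-2],[-0.102,-0.293,-0.018,-2],[-0.102,-0.293,-0.018,-2],[-0.102,-0.293,-0.018,-2]]]' >/dev/null; python3 -m creep '[[[0,0,0,0],[0,0,0,0]]]'
python3 - <<'E'
from h import *
S=snap("wrist"); P=cloud(S); np.save("f.npy",P); cv2.imwrite("pics/w4.png",S["img"]); print(read_state()["eef_pos"])
q=P.reshape(-1,3); m=(q[:,2]>55)&(q[:,2]<72)&(q[:,1]>20)&(q[:,1]<240)&(q[:,0]>480)&(q[:,0]<680); r=cv2.minAreaRect(q[m][:,:2].astype(np.float32)); print("box",r,cv2.boxPoints(r).round(1).tolist())
c=np.array(r[0])
m=(q[:,2]>79.5)&(q[:,2]<84)&(np.hypot(*(q[:,:2]-c).T)<40); print("disc",m.sum(),cv2.minEnclosingCircle(q[m][:,:2].astype(np.float32)))
m=(q[:,2]>75.5)&(q[:,2]<84)&(np.hypot(*(q[:,:2]-c).T)<50); print("ring",m.sum(),cv2.minEnclosingCircle(q[m][:,:2].astype(np.float32)))
# held key profile
st=read_state()["eef_pos"]; h=q[:,0]-st[0]; l=q[:,1]-st[1]
m0=(abs(l)<4)&(q[:,2]>100)&(q[:,2]<275)&(h>-40)&(h<120)
print([(lo+2,int(np.median(q[m,2]-st[2]))) for lo in range(-40,110,6) for m in [m0&(h>lo)&(h<lo+4)] if m.sum()>5])
E
```

```text
time: 14.72
eef_pos: [471.1, 8.3, 228.6]
eef_rot: [1.0, -0.001, 0.0, 0.0]
contact_force: [0.2, 0.1, -1.2]
gripper_width: 21.4
finger_force: 59.2
[470.9854848    8.28820147 228.41912225]
box ((579.606201171875, 130.4437713623047), (167.66262817382812, 127.8302993774414), 85.66105651855469) [[509.5, 51.70000076293945], [637.0, 42.0], [649.7000122070312, 209.1999969482422], [522.2000122070312, 218.89999389648438]]
disc 991 ((581.9576416015625, 130.50299072265625), 27.06134605407715)
ring 3239 ((579.9451904296875, 130.8098907470703), 32.12582778930664)
[(-14, 45), (-8, 41), (-2, 35), (4, 29), (10, 23), (16, 17), (22, 11), (28, 5), (34, 0), (40, -6), (46, -13), (52, -29), (58, -35), (64, -43)]
```

View pics/w4.png

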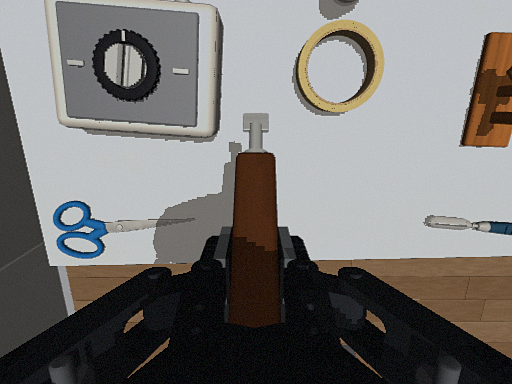

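The wrist view shows the filter at (130,75), its lock at (123,65), the slot nearly along the filter's x, and the ring pointer at (123,35). The box measures 168x128 and the ring radius 32.1, centred at (580,130.8), filter heading -4.35°. The key is held at 45°.

I'll tip it upright by pushing the blade against the box's plain front wall.

```bash
python3 -m creep '[[[-0.0338,-0.0924,0.03,4.35],[-0.0338,-0.0924,0.06,4.35],[-0.0338,-0.0924,0.09,4.35],[-0.0338,-0.0924,0.12,4.35],[-0.0338,-0.0924,0.14,4.35],[-0.0338,-0.0924,0.146,4.35],[-0.0338,-0.0924,0.146,4.35],[-0.0338,-0.0924,0.146,4.35]]]' 1 20; python3 to.py 437.2 100.7 82.5 -94.35
```

```text
time: 15.43
eef_pos: [438.4, 101.0, 83.6]
eef_rot: [0.999, -0.039, 0.001, 0.0]
contact_force: [0.5, 0.7, -1.8]
gripper_width: 21.3
finger_force: 59.2
t 15.43 pos [438.4 101.   83.6] yaw -94.5 F [ 0.5  0.7 -1.8] w 21.3
ROW [-0.0011  0.0004  0.0011] -0.13
```

```bash
python3 -m creep '[[[0.005,0,0,0],[0.010,0,0,0],[0.016,0,-0.0055,0],[0.022,0,-0.0104,0]]]' 1 20; python3 -m creep '[[[0.007,0,-0.004,0],[0.014,0,-0.008,0],[0.014,0,-0.008,0]]]'
python3 - <<'E'
from h import *
S=snap("wrist"); q=cloud(S).reshape(-1,3); st=read_state()["eef_pos"]; a=np.radians(-4.35); u=np.array([np.cos(a),np.sin(a)]); d=q[:,:2]-st[:2]; h=d@u; l=d@[-u[1],u[0]]
m0=(abs(l)<4)&(q[:,2]>20)&(h>-40)&(h<120)
print([(lo+2,int(np.median(q[m,2]-st[2]))) for lo in range(-40,90,4) for m in [m0&(h>lo)&(h<lo+4)] if m.sum()>5])
E
```

```text
time: 15.77
eef_pos: [457.1, 99.8, 92.7]
eef_rot: [0.999, -0.039, -0.003, 0.0]
contact_force: [-5.5, 0.3, -4.1]
gripper_width: 21.3
finger_force: 59.0
time: 16.02
eef_pos: [473.2, 98.5, 102.0]
eef_rot: [0.999, -0.039, -0.001, 0.0]
contact_force: [-5.4, -0.5, 1.0]
gripper_width: 20.9
finger_force: 59.8
[(-10, 50), (-6, 48), (-2, 40), (2, 32), (6, 24), (10, 84), (14, 7), (18, 0), (22, -8), (26, -16), (30, -27), (34, -50), (38, -55), (42, -42), (46, -40), (50, -39), (54, -33), (58, -33), (62, -33), (66, -33), (70, -33), (74, -33), (78, -33), (82, -33), (86, -33), (90, -33)]
```

```bash
python3 -m creep '[[[0.008,0,-0.003,0],[0.015,0,-0.0055,0],[0.023,0,-0.007,0],[0.031,0,-0.008,0],[0.039,0,-0.0086,0],[0.042,0,-0.0086,0],[0.042,0,-0.0086,0],[0.042,0,-0.0086,0]]]'
cat > kv.py <<'E'
from h import *
# tilt of the (near vertical) key from scene camera depth: points below the gripper near TCP
st=read_state()["eef_pos"]; M=R.from_quat(read_state()["eef_rot"]).as_matrix()
for n in("scene","top","wrist"):
    S=snap(n); q=cloud(S).reshape(-1,3); t=(q-st)@M
    m=(abs(t[:,0])<25)&(abs(t[:,1])<13)&(t[:,2]>2)&(t[:,2]<90)&(q[:,2]>5)
    print(n,[(lo+4,int(s.sum()),np.percentile(t[s,0],[5,50,95]).round(1).tolist(),np.percentile(t[s,1],[5,95]).round(1).tolist()) for lo in range(0,90,8) for s in [m&(t[:,2]>lo)&(t[:,2]<lo+8)] if s.sum()>2])
E
python3 kv.py; python3 to.py 500 97 120 -94.35
```

```text
time: 16.73
eef_pos: [514.6, 95.5, 109.9]
eef_rot: [0.999, -0.039, -0.0, 0.0]
contact_force: [-4.6, 0.3, 0.5]
gripper_width: 21.4
finger_force: 60.1
scene [(4, 17, [-19.3, -16.9, -8.6], [-7.5, 12.0]), (12, 19, [-19.3, -17.0, -3.3], [-7.1, 12.3]), (20, 26, [-19.6, -15.0, -1.5], [-4.5, 12.5]), (28, 24, [-17.6, -15.4, 0.2], [-6.1, 12.8]), (36, 14, [-18.3, -16.1, -0.1], [-6.6, 12.5]), (44, 29, [10.2, 19.5, 24.4], [-4.6, 12.6]), (52, 25, [-10.1, 2.4, 11.1], [1.3, 12.5]), (60, 22, [-9.8, -5.6, 2.3], [-1.5, 12.2]), (68, 13, [-10.0, -3.9, -1.0], [-5.6, 11.7]), (76, 13, [-7.9, -3.6, -0.8], [-11.9, 11.5]), (84, 11, [-3.7, -2.5, -1.3], [-12.1, 11.3])]
top [(4, 6, [-17.7, -17.3, -17.1], [-2.0, 11.1]), (12, 5, [-17.4, -15.4, -9.9], [-5.3, 12.5]), (20, 10, [-17.4, -16.9, -8.1], [-2.5, 12.5]), (28, 7, [-16.7, -9.8, -4.0], [1.8, 12.8]), (36, 3, [-17.2, -16.8, -14.5], [8.0, 12.0]), (52, 4, [0.1, 1.5, 3.9], [9.4, 11.2]), (60, 5, [-6.3, -1.3, -0.3], [7.3, 11.2]), (76, 3, [-1.6, -1.5, -1.3], [6.6, 11.3])]
wrist [(4, 171, [2.6, 3.4, 3.9], [-9.2, 9.5]), (12, 201, [2.2, 3.5, 4.0], [-9.5, 9.9]), (20, 174, [2.6, 3.6, 4.0], [-9.4, 9.7]), (28, 155, [2.9, 3.6, 4.1], [-9.3, 9.5]), (36, 30, [2.8, 3.7, 14.3], [-8.4, 10.2]), (44, 893, [7.2, 17.0, 24.0], [-11.7, 11.8]), (52, 261, [-2.5, 3.5, 6.9], [-11.6, 11.3]), (60, 78, [-5.8, -3.4, -2.1], [-9.9, 9.6])]
t 16.88 pos [514.5  95.6 109.8] yaw -94.4 F [-5.6 -0.2  1. ] w 21.3
ROW [-0.0146 -0.0003 -0.0102] -0.06
```

The key is upright in the grip: its front face is at tool x = 3.4 to 3.7 over 32 mm, tilt under 1°, and the axis is 7.3 mm behind the TCP. I'll back off, rise, turn 90° the other way and look at the slot.

```bash
python3 -m creep '[[[-0.02,0,0,0],[-0.02,0,0,0],[-0.02,0,-0.04,-7],[-0.02,0,-0.08,-14],[-0.02,0,-0.1,-21],[-0.02,0,-0.1,-28],[-0.02,0,-0.1,-35],[-0.02,0,-0.1,-42],[-0.02,0,-0.1,-49],[-0.02,0,-0.1,-56]]]' >/dev/null;  python3 -m creep '[[[0,0,0,-7],[0,0,0,-14],[0,0,0,-21],[0,0,0,-28],[0,0,0,-34],[0,0,0,-34],[0,0,0,-34]]]'; python3 to.py 580 70 210 -4.35
```

```text
time: 18.3
eef_pos: [495.8, 97.2, 210.1]
eef_rot: [0.735, 0.678, 0.001, 0.001]
contact_force: [-0.6, 0.5, -1.6]
gripper_width: 20.9
finger_force: 59.9
t 18.3 pos [495.8  97.2 210.1] yaw -4.6 F [-0.6  0.5 -1.6] w 20.9
ROW [-0.0203  0.0861  0.0003] -0.24
```

```bash
python3 -m creep '[[[-0.02,0.04,0,0],[-0.02,0.086,0,0],[-0.02,0.086,0,0],[-0.02,0.086,0,0],[-0.02,0.086,0,0]]]'>/dev/null
cat > lock.py <<'E'
from h import *
import sys
st=read_state(); S=snap("wrist"); P=cloud(S); q=P.reshape(-1,3); c0=np.array([579.9,130.8])
r=np.hypot(*(q[:,:2]-c0).T); m=(q[:,2]>75)&(q[:,2]<79)&(r<45)
print("ring",m.sum(),cv2.minEnclosingCircle(q[m][:,:2].astype(np.float32)))
c=np.array(cv2.minEnclosingCircle(q[(q[:,2]>74.5)&(q[:,2]<84)&(r<42)][:,:2].astype(np.float32))[0]); print("c",c)
r=np.hypot(*(q[:,:2]-c).T); m=(q[:,2]<77.5)&(q[:,2]>66)&(r<16); d=q[m][:,:2]
v=np.linalg.svd(d-d.mean(0))[2][0]; print("slot pts",m.sum(),"ctr",d.mean(0).round(1),"dir",np.degrees(np.arctan2(v[1],v[0]))%180, "z",np.percentile(q[m,2],[10,50]).round(1))
m=(q[:,2]>79.5)&(q[:,2]<84)&(r<17.5); d2=q[m][:,:2]; print("disc",m.sum(),"z",np.median(q[m,2]))
# index bars: bright on grey cover
x,y=proj(S,[[c[0],c[1],78]])[0]; im=S["img"]; x,y=int(x),int(y); print("px",x,y)
cv2.imwrite(sys.argv[1],cv2.resize(im[max(0,y-100):y+100,max(0,x-130):x+130],None,fx=3,fy=3,interpolation=cv2.INTER_CUBIC))
M=R.from_quat(st["eef_rot"]).as_matrix(); t=(q-st["eef_pos"])@M
m=(abs(t[:,0])<25)&(abs(t[:,1])<13)
for lo in range(0,80,6):
    s=m&(t[:,2]>lo)&(t[:,2]<lo+6)
    if s.sum()>5: print("key",lo+3,s.sum(),np.percentile(t[s,0],[5,50]).round(1),np.percentile(t[s,1],[4,96]).round(1))
E
python3 lock.py pics/l1.png;python3 to.py 580 70 210 -4.35
```

```text
ring 2095 ((580.2233276367188, 131.37098693847656), 32.059574127197266)
c [580.14605713 131.27656555]
slot pts 201 ctr [580.  131.2] dir 168.89478564086417 z [71.7 72.7]
disc 837 z 81.42500728703033
px 251 118
key 3 168 [3.1 4.1] [-9.9  9.1]
key 9 162 [3.  4.1] [-10.5   9.1]
key 15 139 [3.  4.2] [-9.7  9.4]
key 21 133 [3.2 4.2] [-10.4   9.4]
key 27 110 [3.4 4.3] [-10.1   9.1]
key 33 67 [3.2 4.3] [-10.6   9.6]
key 51 7 [-2.9 -2.3] [-2.1  1.2]
key 57 33 [-5.3 -3.1] [-7.5  4. ]
key 63 54 [-5.5 -4.6] [-7.1  6.8]
key 69 45 [-4.8 -4.6] [-7.9  6.4]
t 18.77 pos [578.5  71.  209.4] yaw -4.5 F [-0.1  0.8 -1. ] w 21.2
ROW [-0.0008  0.0015 -0.0006] -0.13
```

View pics/l1.png

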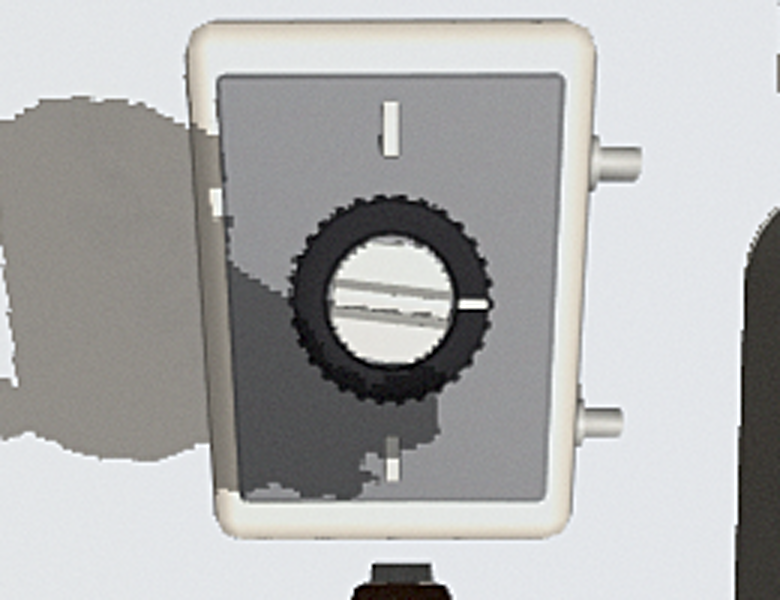

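The crop shows the lock disc at (392,300), its slot running about 7° clockwise of the filter's x, and the index bars above and below. Slot: centre (580.0,131.2), direction -11.1°, floor about 72. Moving the blade above it.

```bash
python3 to.py 581.65 137.5 175 -11.1; python3 -m creep '[[[0.066,-0.002,0,6.6],[0.066,-0.002,0,6.6],[0.066,-0.002,0,6.6],[0.066,-0.002,0.02,6.6],[0.066,-0.002,0.034,6.6],[0.066,-0.002,0.034,6.6],[0.066,-0.002,0.034,6.6]]]' >/dev/null; python3 lock.py pics/l2.png | grep key;python3 to.py 581.65 137.5 165 -11.1
```

```text
t 18.77 pos [578.5  71.  209.4] yaw -4.5 F [-0.1  0.8 -1. ] w 21.2
ROW [ 0.0666 -0.0021  0.0344] 6.62
key 3 180 [3.1 3.9] [-9.8  9.2]
key 9 161 [2.7 4. ] [-10.5   9.1]
key 15 139 [3.2 4.1] [-10.    9.4]
key 21 128 [3.1 4.1] [-10.2   9.1]
key 27 120 [3.3 4.2] [-10.3   9.3]
key 33 60 [2.9 4.3] [-10.4   9.7]
key 51 8 [-3.  -2.7] [-2.8  1.9]
key 57 30 [-4.9 -3. ] [-4.5  4.2]
key 63 58 [-5.7 -4.7] [-7.7  6.8]
key 69 42 [-5.2 -4.6] [-7.9  7. ]
t 19.4 pos [581.7 136.6 176.3] yaw -11.0 F [ 0.3 -0.5 -0.9] w 21.4
ROW [ 0.0009 -0.0003  0.0113] 0.08
```

```bash
python3 -m creep '[[[0.001,0,0.006,0],[0.001,0,0.012,0],[0.001,0,0.016,0],[0.001,0,0.02,0],[0.001,0,0.02,0]]]'; python3 -m creep '[[[0,0,0.003,0],[0,0,0.006,0],[0,0,0.007,0],[0,0,0.007,0]]]'; python3 to.py 581.65 137.5 148 -11.1;python3 lock.py pics/l3.png
```

```text
time: 19.82
eef_pos: [581.5, 137.5, 154.0]
eef_rot: [0.772, 0.636, -0.001, -0.001]
contact_force: [-0.4, 0.1, -1.4]
gripper_width: 21.1
finger_force: 60.0
time: 20.15
eef_pos: [582.0, 137.6, 147.9]
eef_rot: [0.772, 0.636, -0.0, -0.0]
contact_force: [-0.5, 0.3, -1.9]
gripper_width: 21.3
finger_force: 60.0
t 20.15 pos [582.  137.6 147.9] yaw -11.0 F [-0.5  0.3 -1.9] w 21.3
ROW [-0.0002 -0.0003 -0.0001] 0.09
ring 2080 ((580.1655883789062, 131.60455322265625), 32.222408294677734)
c [580.16760254 131.60276794]
slot pts 145 ctr [579.7 130.5] dir 169.32638613200487 z [72.1 73.2]
disc 625 z 81.5241278624514
px 254 208
key 3 173 [3. 4.] [-10.1   9.4]
key 9 162 [3. 4.] [-10.3   9.3]
key 15 141 [3.1 4.1] [-10.    9.3]
key 21 130 [3.1 4.2] [-10.5   9.1]
key 27 113 [3.4 4.2] [-10.1   9.1]
key 33 61 [3.3 4.2] [-10.4   9.6]
key 51 6 [-3.  -2.5] [-1.4  1.9]
key 57 35 [-5.2 -2.9] [-7.6  2.6]
key 63 206 [-5.   2.3] [-10.6  10.7]
key 69 955 [-4.5 10.7] [-11.7  12.2]
key 75 194 [-9.2 10.5] [-12.2  12.4]
key 81 81 [ 8.3 23.6] [-12.2  12.5]
```

The blade went in with no resistance, to about z = 73.7. Now I turn clockwise about the key's axis, which is offset 6.7 mm from the TCP.

```bash
python3 -m creep '[[[-0.0001,0.0008,0.0005,7],[-0.0003,0.0016,0.0005,14],[-0.0006,0.0024,0.0005,21],[-0.001,0.0031,0.0005,28],[-0.0014,0.0038,0.0005,35],[-0.002,0.0044,0.0005,42],[-0.0026,0.0049,0.0005,49],[-0.0026,0.0049,0.0005,49]]]'; python3 to.py 0 0 0 -95;python3 -m creep '[[[-0.0001,0.0008,0,7],[-0.0003,0.0016,0,14],[-0.0006,0.0024,0,21],[-0.001,0.0031,0,28],[-0.0014,0.0038,0,35],[-0.0014,0.0038,0,35]]]'; python3 to.py 0 0 0 -95; python3 lock.py pics/l4.png; python3 -c "from rig import*;print(read_state()['torque'])"
```

```text
time: 20.87
eef_pos: [586.3, 134.2, 147.9]
eef_rot: [0.966, 0.257, -0.0, -0.0]
contact_force: [-0.5, -0.4, -1.0]
gripper_width: 21.0
finger_force: 60.0
t 20.87 pos [586.3 134.2 147.9] yaw -60.2 F [-0.5 -0.4 -1. ] w 21.0
ROW [-0.5754 -0.1751  0.1482] 34.82
time: 21.37
eef_pos: [586.9, 130.5, 147.9]
eef_rot: [0.999, -0.044, -0.0, -0.0]
contact_force: [-1.8, 1.4, -0.2]
gripper_width: 20.8
finger_force: 60.1
t 21.37 pos [586.9 130.5 147.9] yaw -95.0 F [-1.8  1.4 -0.2] w 20.8
ROW [-0.5733  0.1812  0.1481] 0.01
ring 2088 ((580.2083129882812, 131.37664794921875), 32.1661376953125)
c [580.20831299 131.37664795]
slot pts 126 ctr [579.1 129.7] dir 97.07296692150578 z [72.1 72.9]
disc 638 z 81.407245090497
px 253 208
key 3 166 [2.6 3.5] [-9.3  9.8]
key 9 164 [2.7 3.5] [-9.8  9.7]
key 15 141 [2.6 3.6] [-9.6 10. ]
key 21 128 [2.7 3.6] [-9.4  9.9]
key 27 118 [3.  3.7] [-9.6  9.4]
key 33 62 [2.7 3.7] [-9.6 10.4]
key 57 29 [-5.3 -3.5] [-5.2  3.5]
key 63 200 [-5.8  2.7] [-11.7  10.5]
key 69 968 [-5.2 11. ] [-11.7  12.2]
key 75 216 [-10.4   9.4] [-11.8  12.2]
key 81 110 [ 7.7 23.5] [-12.3  12. ]
[0.29572915 0.38696795 0.00997909]
```

```bash
python3 -m creep '[[[-0.0001,0.0004,0,3.5],[-0.0001,0.0008,0,7],[-0.0001,0.0008,0,7]]]' | grep -E 'rot|force'; python3 lock.py pics/l5.png | grep slot; python3 -c "from rig import*;print(read_state()['torque'])"; python3 -m creep '[[[0,0.0004,0,3],[0,0.0004,0,3],[0,0.0004,0,3]]]'| grep -E 'rot|force';python3 -c "from rig import*;print(read_state()['torque'])"; python3 lock.py pics/l6.png | grep slot; python3 -m creep '[[[0,0.0004,0,3],[0,0.0004,0,3],[0,0.0004,0,3]]]'| grep -E 'rot|force';python3 -c "from rig import*;print(read_state()['torque'])"; python3 lock.py pics/l7.png; python3 to.py 0 0 0 -95
```

```text
eef_rot: [0.995, -0.103, -0.0, -0.0]
contact_force: [-1.6, 1.7, -0.8]
finger_force: 60.1
slot pts 129 ctr [579.  129.4] dir 90.51744647713076 z [71.9 72.8]
[0.46390067 0.44575659 0.08506515]
eef_rot: [0.992, -0.129, -0.0, -0.0]
contact_force: [-2.4, 2.6, 0.5]
finger_force: 60.2
[0.58451443 0.46668794 0.06382923]
slot pts 123 ctr [578.9 129.3] dir 86.93347130367971 z [71.9 73. ]
eef_rot: [0.988, -0.155, -0.0, -0.0]
contact_force: [-1.9, 3.1, 1.2]
finger_force: 60.2
[0.84119157 0.63156723 0.00991635]
ring 2062 ((580.4345092773438, 131.3100128173828), 32.005897521972656)
c [580.4597168  131.56655884]
slot pts 118 ctr [578.7 129.8] dir 84.87623463442257 z [71.9 72.9]
disc 646 z 81.436005944022
px 253 208
key 3 175 [2.5 3.4] [-9.1  9.9]
key 9 159 [2.4 3.5] [-9.6 10.3]
key 15 136 [2.7 3.6] [-9.6  9.8]
key 21 135 [2.4 3.6] [-9.3 10. ]
key 27 109 [2.8 3.6] [-9.3 10. ]
key 33 73 [2.2 3.6] [-9.7  9.9]
key 51 6 [-3.4 -3.3] [-1.3  2. ]
key 57 28 [-5.7 -3.6] [-3.   5.2]
key 63 201 [-5.7  2.7] [-12.2  10.7]
key 69 934 [-5.4 10.3] [-11.6  11.6]
key 75 223 [-10.4   9.7] [-11.9  12.4]
key 81 112 [ 8.  23.4] [-12.  12.]
t 22.32 pos [586.7 129.  147.9] yaw -107.9 F [-2.8  3.4  0.6] w 21.0
ROW [-0.5188  0.3028  0.1479] -12.86
```

```bash
python3 -m creep '[[[0,0.0004,0,3],[0,0.0004,0,4],[0,0.0004,0,4],[0,0.0004,0,4]]]'| grep -E 'rot|force';python3 -c "from rig import*;print(read_state()['torque'])"; python3 lock.py pics/l8.png|grep slot; python3 to.py 0 0 0 -95; python3 -m creep '[[[0,0,0,3],[0,0,0,3],[0,0,0,3]]]'| grep -E 'rot|force';python3 -c "from rig import*;print(read_state()['torque'])"; python3 lock.py pics/l9.png|grep slot; python3 to.py 0 0 0 -95
```

```text
eef_rot: [0.982, -0.19, -0.0, -0.0]
contact_force: [-3.0, 3.3, 1.3]
finger_force: 60.3
[0.94783842 0.65713668 0.2312869 ]
slot pts 113 ctr [578.7 128.1] dir 84.1048079599401 z [71.7 72.9]
t 22.7 pos [586.6 128.4 147.9] yaw -111.9 F [-3.4  4.4  1.1] w 21.4
ROW [-0.4962  0.3381  0.1479] -16.92
eef_rot: [0.977, -0.215, -0.0, 0.0]
contact_force: [-2.8, 1.8, 1.6]
finger_force: 60.4
[0.82662302 0.89472727 0.31159769]
slot pts 110 ctr [578.7 127.1] dir 82.9856968664493 z [71.9 72.9]
t 23.0 pos [586.6 128.2 147.9] yaw -114.9 F [-3.6  3.1  2.2] w 21.1
ROW [-0.4781  0.3632  0.1481] -19.9
```

The torque rises to 0.3 N m, well above the 0.06 N m friction, so the lock is at its stop. I'll back off within the play and withdraw straight up.

```bash
python3 -m creep '[[[0,-0.0006,0,-5],[0,-0.0012,0,-10],[0,-0.0014,0,-11],[0,-0.0014,0,-11]]]'| grep -E 'rot|force';python3 -c "from rig import*;print(read_state()['torque'])"; python3 -m creep '[[[0,0,-0.005,0],[0,0,-0.01,0],[0,0,-0.02,0],[0,0,-0.04,0],[0,0,-0.06,0],[-0.06,0,-0.07,0],[-0.06,0,-0.07,0],[-0.06,0,-0.07,0],[-0.06,0,-0.07,0]]]'|grep -E 'pos|force'; python3 lock.py pics/l10.png; python3 to.py 0 0 0 -95
```

```text
eef_rot: [0.992, -0.122, -0.0, 0.001]
contact_force: [-2.6, 0.7, -0.9]
finger_force: 60.1
[0.16856303 0.75581492 0.02982727]
eef_pos: [529.7, 144.1, 219.6]
contact_force: [0.2, 0.4, -0.4]
finger_force: 60.0
ring 1895 ((579.9529418945312, 131.31158447265625), 31.970247268676758)
c [579.95294189 131.31158447]
slot pts 180 ctr [579.6 131.3] dir 85.4488428375104 z [71.7 72.5]
disc 769 z 81.3981172226654
px 254 127
key 3 180 [2.7 3.6] [-9.   9.8]
key 9 162 [2.3 3.6] [-9.8 10. ]
key 15 138 [2.7 3.7] [-9.4 10.1]
key 21 131 [2.5 3.8] [-9.3 10.2]
key 27 117 [2.9 3.8] [-9.5 10. ]
key 33 62 [1.7 3.8] [-9.9 10.5]
key 51 6 [-3.2 -2.7] [-1.2  2. ]
key 57 39 [-5.7 -3.6] [-6.5  4.5]
key 63 50 [-6.  -5.1] [-6.3  7.7]
key 69 38 [-5.4 -5. ] [-6.7  7.8]
key 75 9 [-5.4 -5.3] [-7.   6.4]
t 24.13 pos [530.1 143.8 219.1] yaw -104.0 F [ 0.1  0.4 -1.1] w 21.1
ROW [-0.4802  0.2681  0.2174] -9.02
```

View pics/l10.png

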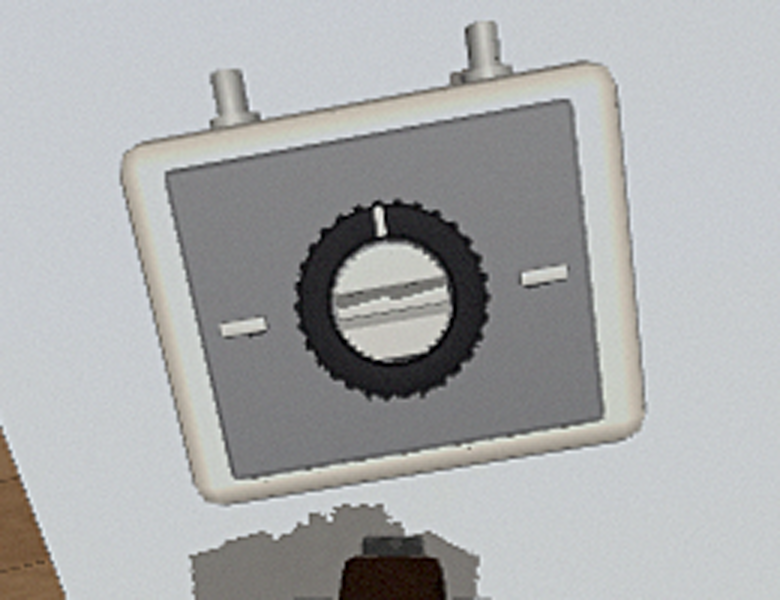

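Locked: the slot runs at 85.4°, in line with the index bars (392,300 in the crop), and the ring pointer is where it was. Next I bring the key back to about 45° by pressing its tip on bare worktop and arcing backward.

```bash
python3 to.py 525 -15 110 -91.9
```

```text
t 24.13 pos [530.1 143.8 219.1] yaw -104.0 F [ 0.1  0.4 -1.1] w 21.1
ROW [0.0332 0.1554 0.1092] -12.12
```

```bash
python3 -m creep '[[[0.033,0.155,0,-12],[0.033,0.155,0,-12],[0.033,0.155,0,-12],[0.033,0.155,0,-12],[0.033,0.155,0.04,-12],[0.033,0.155,0.08,-12],[0.033,0.155,0.12,-12],[0.033,0.155,0.139,-12],[0.033,0.155,0.139,-12],[0.033,0.155,0.139,-12]]]'; python3 -m creep '[[[0,0,0.003,0],[0,0,0.006,0],[0,0,0.009,0],[0,0,0.009,0]]]'; python3 to.py 525 -15 74 -91.9
```

```text
time: 24.97
eef_pos: [523.9, -15.1, 78.1]
eef_rot: [1.0, -0.018, -0.0, -0.0]
contact_force: [-0.7, -0.7, -1.3]
gripper_width: 21.2
finger_force: 60.2
time: 25.3
eef_pos: [525.8, -14.9, 72.9]
eef_rot: [1.0, -0.017, 0.002, 0.001]
contact_force: [-2.2, 0.4, 11.8]
gripper_width: 21.1
finger_force: 62.0
t 25.3 pos [525.8 -14.9  72.9] yaw -92.0 F [-2.2  0.4 11.8] w 21.1
ROW [-0.0008  0.0002 -0.0011] -0.1
```

```bash
python3 -m creep '[[[-0.003,0,0.003,0],[-0.008,0,0.0035,0],[-0.016,0,0.0045,0],[-0.016,0,0.0045,0]]]';  cat > pp.py <<'E'
from h import *
s=read_state(); S=snap("wrist"); q=cloud(S).reshape(-1,3); M=R.from_quat(s["eef_rot"]).as_matrix(); t=(q-s["eef_pos"])@M
m0=(abs(t[:,1])<4)&(t[:,2]<80)&(t[:,2]>-45)
L=[(lo+3,np.median(t[m,0]).round(1)) for lo in range(-45,75,6) for m in [m0&(t[:,2]>lo)&(t[:,2]<lo+6)&(abs(t[:,0])<100)] if m.sum()>5]
print(L, s["eef_pos"].round(1))
E
python3 pp.py
```

```text
time: 25.63
eef_pos: [514.7, -14.7, 72.1]
eef_rot: [1.0, -0.018, 0.009, 0.001]
contact_force: [2.1, 3.5, 20.4]
gripper_width: 21.1
finger_force: 62.7
[(-42, np.float64(2.1)), (-36, np.float64(2.6)), (-30, np.float64(3.1)), (-24, np.float64(3.7)), (-18, np.float64(4.2)), (-12, np.float64(4.9)), (-6, np.float64(5.4)), (0, np.float64(6.0)), (6, np.float64(6.6)), (12, np.float64(7.2)), (18, np.float64(7.7)), (24, np.float64(8.3)), (30, np.float64(8.6)), (36, np.float64(6.9)), (48, np.float64(3.4)), (54, np.float64(3.4)), (60, np.float64(3.9)), (66, np.float64(2.7)), (72, np.float64(54.8))] [514.7 -14.7  72.1]
```

```bash
python3 -m creep '[[[-0.005,0,0.001,0],[-0.010,0,0.0025,0],[-0.016,0,0.004,0],[-0.016,0,0.004,0]]]';  python3 pp.py; python3 -m creep '[[[-0.005,0,0.002,0],[-0.010,0,0.0045,0],[-0.015,0,0.007,0],[-0.015,0,0.007,0]]]';  python3 pp.py
```

```text
time: 26.02
eef_pos: [497.9, -14.1, 67.8]
eef_rot: [1.0, -0.018, 0.007, 0.001]
contact_force: [0.2, 3.4, 24.8]
gripper_width: 21.3
finger_force: 62.9
[(-42, np.float64(-0.6)), (-36, np.float64(1.1)), (-30, np.float64(2.7)), (-24, np.float64(4.5)), (-18, np.float64(6.1)), (-12, np.float64(7.7)), (-6, np.float64(9.6)), (0, np.float64(11.3)), (6, np.float64(13.0)), (12, np.float64(14.6)), (18, np.float64(16.4)), (24, np.float64(18.1)), (30, np.float64(17.8)), (36, np.float64(17.7)), (42, np.float64(15.9)), (48, np.float64(16.8)), (54, np.float64(18.5)), (60, np.float64(19.0)), (66, np.float64(56.6)), (72, np.float64(81.4))] [497.9 -14.1  67.8]
time: 26.4
eef_pos: [480.8, -13.4, 59.3]
eef_rot: [1.0, -0.017, 0.005, 0.001]
contact_force: [-4.3, 2.9, 24.5]
gripper_width: 20.7
finger_force: 61.8
[(-42, np.float64(-4.4)), (-36, np.float64(-1.3)), (-30, np.float64(2.0)), (-24, np.float64(5.0)), (-18, np.float64(8.3)), (-12, np.float64(11.4)), (-6, np.float64(14.6)), (0, np.float64(17.6)), (6, np.float64(20.9)), (12, np.float64(24.1)), (18, np.float64(26.9)), (24, np.float64(27.8)), (36, np.float64(28.1)), (42, np.float64(31.0)), (48, np.float64(33.8)), (54, np.float64(35.8)), (60, np.float64(71.1))] [480.8 -13.4  59.3]
```

```bash
python3 -m creep '[[[-0.005,0,0.003,0],[-0.009,0,0.006,0],[-0.013,0,0.009,0],[-0.013,0,0.009,0]]]';  python3 pp.py; python3 -m creep '[[[-0.003,0,0.002,0],[-0.006,0,0.005,0],[-0.006,0,0.005,0]]]';  python3 pp.py
```

```text
time: 26.78
eef_pos: [465.7, -12.8, 48.2]
eef_rot: [1.0, -0.017, 0.002, 0.001]
contact_force: [-5.5, 0.9, 15.5]
gripper_width: 21.4
finger_force: 59.2
[(-42, np.float64(-8.9)), (-36, np.float64(-4.0)), (-30, np.float64(1.2)), (-24, np.float64(6.0)), (-18, np.float64(11.2)), (-12, np.float64(16.2)), (-6, np.float64(21.2)), (0, np.float64(26.2)), (6, np.float64(31.5)), (12, np.float64(35.0)), (18, np.float64(36.1)), (24, np.float64(37.1)), (30, np.float64(41.1)), (36, np.float64(45.8)), (42, np.float64(49.5)), (48, np.float64(77.1))] [465.7 -12.8  48.2]
time: 27.08
eef_pos: [459.6, -12.6, 42.6]
eef_rot: [1.0, -0.017, 0.002, 0.001]
contact_force: [-3.4, 1.1, 11.2]
gripper_width: 21.4
finger_force: 58.0
[(-42, np.float64(-11.4)), (-36, np.float64(-5.3)), (-30, np.float64(0.6)), (-24, np.float64(6.8)), (-18, np.float64(12.8)), (-12, np.float64(19.0)), (-6, np.float64(25.1)), (0, np.float64(31.0)), (6, np.float64(36.3)), (12, np.float64(39.0)), (18, np.float64(40.5)), (24, np.float64(44.2)), (30, np.float64(50.1)), (36, np.float64(54.9)), (42, np.float64(79.3))] [459.6 -12.6  42.6]
```

The key is back at 45.4° in the grip. Now to carry it over the rest.

```bash
python3 -m creep '[[[0,0,-0.04,0],[0,0,-0.08,0],[0,0,-0.12,0],[0,0,-0.14,0],[0,0,-0.14,0],[0,0,-0.14,0]]]' >/dev/null; python3 pp.py; python3 to.py 568.8 -287 150 -91.9
```

```text
[(-42, np.float64(-11.2)), (-36, np.float64(-5.2)), (-30, np.float64(0.7)), (-24, np.float64(6.7)), (-18, np.float64(12.9)), (-12, np.float64(18.9)), (-6, np.float64(24.8)), (0, np.float64(30.9)), (6, np.float64(36.1)), (12, np.float64(38.7)), (18, np.float64(39.9)), (24, np.float64(43.5)), (30, np.float64(49.5)), (36, np.float64(54.3)), (42, np.float64(57.3))] [458.8 -12.4 181.9]
t 27.68 pos [457.5 -12.  180.1] yaw -92.0 F [-0.4  0.1 -2.2] w 21.2
ROW [0.1209 0.271  0.0301] -0.1
```

```bash
python3 -m creep '[[[0.121,0.271,0.03,0],[0.121,0.271,0.03,0],[0.121,0.271,0.03,0],[0.121,0.271,0.03,0],[0.121,0.271,0.03,0],[0.121,0.271,0.03,0],[0.121,0.271,0.03,0],[0.121,0.271,0.03,0],[0.121,0.271,0.03,0],[0.121,0.271,0.03,0]]]' >/dev/null;  python3 -m creep '[[[0,0,0,0],[0,0,0,0]]]' |grep pos; python3 prof.py; python3 to.py 568.8 -287 84.7 -91.9
python3 - <<'E'
from h import *
S=snap("top"); P=cloud(S); q=P.reshape(-1,3)
a=np.radians(-1.9); u=np.array([np.cos(a),np.sin(a)]); n=np.array([-u[1],u[0]])
S=snap("wrist"); q=cloud(S).reshape(-1,3); h=(q[:,:2]-[553.5,-286])@u; l=(q[:,:2]-[553.5,-286])@n
for lo in(-30,-10,10,30,50,60): 
    m=(h>lo)&(h<lo+10)&(abs(l)<15)&(q[:,2]>95)&(q[:,2]<200); 
    if m.sum()>9: print("key lat",lo,np.percentile(l[m],[3,97]).round(1))
for zz in(12,44,50,56,62): 
    m=(q[:,2]>zz)&(q[:,2]<zz+6)&(abs(l)<40)&(h>-50)&(h<60); 
    if m.sum()>9: print("rest lat",zz,m.sum(),np.percentile(l[m],[2,98]).round(1))
E
```

```text
eef_pos: [568.7, -285.4, 150.0]
[(54, 129.0), (58, 126.9), (62, 122.7), (66, 118.8), (70, 112.5), (74, 109.4)]
62 tilt 51.9 lat [-6.2  8.2]
t 28.73 pos [ 568.8 -285.5  150.3] yaw -91.9 F [ 0.5  0.6 -1.3] w 21.1
ROW [0.     0.0015 0.0656] -0.02
key lat -10 [-10.1  11.4]
key lat 10 [-11.6  12.9]
key lat 30 [-9.6 10.8]
key lat 50 [-8.4  9.4]
key lat 60 [-6.8  7.8]
rest lat 12 10 [-24.9  21.9]
rest lat 44 56 [-19.   17.3]
rest lat 50 92 [-20.3  18.8]
rest lat 56 96 [-21.1  19.5]
rest lat 62 69 [-20.8  19.1]
```

```bash
python3 -m creep '[[[0,0.0015,0.03,0],[0,0.0015,0.055,0],[0,0.0015,0.0655,0],[0,0.0015,0.0655,0],[0,0.0015,0.0655,0]]]'|grep -E 'pos|force'; python3 to.py 551.1 -286.5 67 -91.9; python3 -m creep '[[[-0.003,0,0.003,0],[-0.006,0,0.006,0],[-0.009,0,0.009,0],[-0.012,0,0.012,0],[-0.012,0,0.012,0]]]'; python3 prof.py; python3 to.py 551.1 -286.5 67 -91.9
```

```text
eef_pos: [568.9, -288.3, 85.0]
contact_force: [0.5, 0.1, -0.5]
finger_force: 56.5
t 29.25 pos [ 568.9 -288.3   85. ] yaw -92.0 F [ 0.5  0.1 -0.5] w 21.3
ROW [-0.0179 -0.0011  0.018 ] -0.09
time: 29.67
eef_pos: [556.1, -287.9, 72.3]
eef_rot: [1.0, -0.018, -0.001, -0.0]
contact_force: [-0.3, -0.3, -1.5]
gripper_width: 21.6
finger_force: 56.5
[(-14, 117.8), (-10, 115.9), (-6, 111.8), (-2, 107.6), (2, 103.7), (6, 99.9), (10, 95.8), (14, 91.7), (18, 87.6), (22, 83.6), (26, 79.8), (30, 75.7), (34, 71.6), (38, 67.6), (42, 59.5), (46, 49.0), (50, 44.5), (54, 39.9), (58, 33.9), (62, 31.4)]
-30 tilt 33.6 lat [-12.1   8.2]
20 tilt 45.1 lat [-11.9   7.8]
t 29.72 pos [ 556.4 -288.1   72.5] yaw -92.0 F [ 0.9  0.7 -1.4] w 21.4
ROW [-0.0053 -0.0014  0.0055] -0.12
```

```bash
python3 -m creep '[[[-0.002,-0.0012,0.002,0],[-0.004,-0.0012,0.004,0],[-0.005,-0.0012,0.005,0],[-0.005,-0.0012,0.005,0],[-0.005,-0.0012,0.005,0]]]'; python3 prof.py
```

```text
time: 30.13
eef_pos: [551.9, -286.8, 67.7]
eef_rot: [1.0, -0.018, -0.0, -0.0]
contact_force: [0.2, -0.6, -1.5]
gripper_width: 21.3
finger_force: 56.5
[(-18, 113.5), (-14, 111.2), (-10, 107.1), (-6, 103.0), (-2, 99.0), (2, 95.0), (6, 91.0), (10, 87.0), (14, 83.0), (18, 78.9), (22, 74.8), (26, 71.0), (30, 66.9), (34, 62.8), (38, 54.2), (42, 43.9), (46, 39.9), (50, 35.5), (54, 29.5), (58, 26.8)]
-30 tilt 43.3 lat [-11.1   9.5]
20 tilt 53.6 lat [-10.8   9.2]
```

Within 1 mm of the seat and still no contact force, so I release and retreat.

```bash
python3 -m creep '[[[0,0,0,0],[0,0,0,0],[0,0,0,0],[0,0,0,0],[0,0,0,0],[0,0,0,0],[0,0,0,0],[0,0,0,0]]]' -1 | grep -E 'width|force'; python3 prof.py; python3 -m creep '[[[0,0,-0.03,0],[0,0,-0.06,0],[0,0,-0.1,0],[0,0,-0.14,0],[-0.04,0,-0.15,0],[-0.08,0,-0.15,0],[-0.1,0,-0.15,0],[-0.1,0,-0.15,0],[-0.1,0,-0.15,0],[-0.1,0,-0.15,0]]]' | grep -E 'pos|time|force'; python3 prof.py
python3 - <<'E'
from h import *
S=snap("wrist"); x,y=proj(S,[[558,-286,50]])[0].astype(int); cv2.imwrite("pics/fin.png",cv2.resize(S["img"],(768,576))); print(x,y)
E
```

```text
contact_force: [0.1, -1.3, -0.2]
gripper_width: 85.3
finger_force: 0.0
[(-18, 112.7), (-14, 110.0), (-10, 106.0), (-6, 101.9), (-2, 97.9), (2, 93.9), (6, 90.0), (10, 86.0), (14, 81.8), (18, 77.7), (22, 73.8), (26, 69.8), (30, 66.0), (34, 62.0), (38, 57.1), (42, 43.3), (46, 39.0), (50, 34.9), (54, 29.0), (58, 24.7)]
-30 tilt 43.7 lat [-11.   9.]
20 tilt 47.6 lat [-11.1   9.1]
time: 31.73
eef_pos: [452.6, -283.5, 218.0]
contact_force: [0.2, -0.7, 0.0]
finger_force: 0.0
[(-38, 106.4), (-34, 108.6), (-30, 112.4), (-26, 116.6), (-22, 116.9), (-18, 113.7), (-14, 109.9), (-10, 105.5), (-6, 101.4), (-2, 97.4), (2, 93.9), (6, 89.8), (10, 85.3), (14, 81.8), (18, 77.7), (22, 73.6), (26, 69.5), (30, 65.6), (34, 62.2), (38, 58.6), (42, 42.2), (46, 38.9), (50, 34.1), (54, 30.1), (58, 24.4)]
-30 tilt 27.2 lat [-11.    8.3]
20 tilt 46.6 lat [-11.4   9.3]
253 71
```

View pics/fin.png

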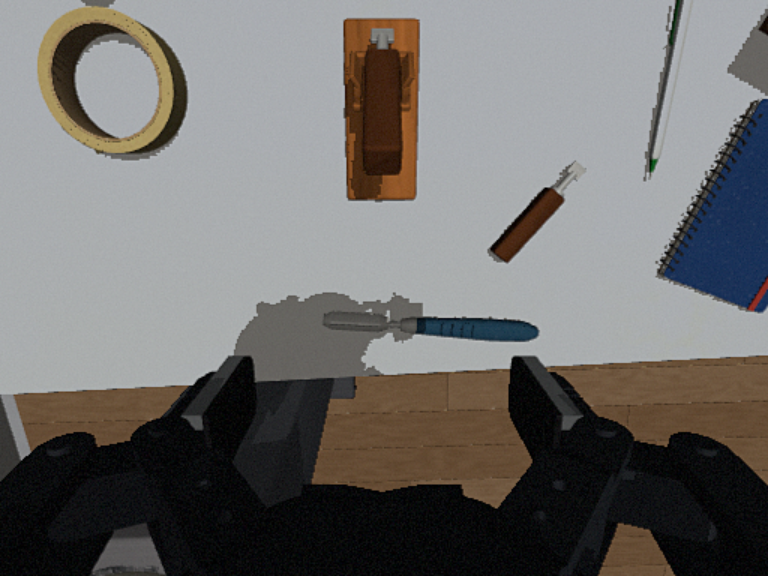

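The final view shows the key seated in the rest at (382,105), with its profile the same as at the first seating. The tape and peeler are untouched and the gripper is clear, so I'm handing in.

```bash
python3 -c "from rig import*;print(job_done())"
```

```text
the job is handed in; nothing more can be done
None
```

The key is back in its rest and released, the lock is turned clockwise to its stop (slot in line with the index bars), and the ring, tape, salt shaker and peeler were left alone; the job was handed in at about 32 s.

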